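Slide the bike light home in its undercut charging dock

TASK

Put the green bike light on charge: pick it up, set its foot down gently on the open end of the dock, then slide it sideways under the overhanging lips, without jamming it, until you feel it come up against the hidden contact block, and press it home there with a firm but gentle push (8 to 10 newtons for a second; more than 14 would damage the contacts). Let go so that it stays upright and fully home, touching the contacts, and leave everything else on the ledge where it is.

Things in the scene. Friction and masses are not known exactly. Their poses are not given: they have to be found in the camera images.
- light: GREEN bike light standing on its foot, about 160 g. Origin: centre of the foot's underside, z up. Black foot 30 (x) x 60 (y) x 6 mm; black neck 14 x 10 mm from z = 6 to 20; green body 30 (x) x 36 (y) mm from z = 20 to 62 mm, white lens on its +x face. Grip it by the body, 30 mm across x. It may enter the dock either way round, its y axis along the dock's y axis.
- dock: Charging dock fixed to the ledge. Origin: centre of its underside, z up. Black base plate 62 (x) x 178 (y) x 6 mm: the floor lies at z = 6 mm. The light goes in along the dock's -y. y = +89 to +34 mm is an open landing area; from +34 to +14 two flared guides narrow to the channel; y = +14 to -89 mm is the channel, centred on x = 0, 33 mm wide, 8 mm high (for the 6 mm foot).
- dock_mouth (a point): Centre of the channel's mouth on its floor (dock y = +14, z = 6 mm), where the lips begin. Two steel lips, underside at dock z = 14, top at 19 mm, overhang the channel from here on and leave an open slot 18 mm wide for the neck. The foot slides along the floor beneath them.
- dock_roof (a point): Top of the near edge of the steel roof (dock y = -42, z = 19 mm) that closes the slot from here to the dock's end and hides the contact block beneath it.
- stop: Contact head, a black cap (top z = 27 mm) on the dock's far end; origin and axes are the dock's. Under the roof it carries an unseen rigid block, its face clamped anywhere from dock y = -45 to -65 mm: the foot's front end stops there, the light's origin between -15 and -35 mm; only feel tells where. Brass pins 2.5 mm proud of the block, on springs under 1 N, touch the seated foot.
- rear_light: Bystander: bike light of the same shape and size as the green one but RED. Leave alone. Origin: centre of its underside.
- multitool: Bystander: black folding multitool 100 x 30 x 18 mm, lying along its x axis. Origin: centre of its underside.
- cone_wrench: Bystander: thin steel wrench 170 mm long, lying along its x axis. Origin: underside, mid-length.
- bell: Bystander: brass bicycle bell, 54 mm across, 30 mm high. Origin: centre of its underside.
- pump: Bystander: mini pump 190 mm long, 28 mm thick, lying along its x axis. Origin: centre of its underside.
- dish: Bystander: blue ceramic dish 130 mm across, 28 mm high. Origin: centre of its underside.
Not all that is in view belongs to the job. Of the things shaped like the light, the green one is meant. What is shaped like the dock but yellow is not meant.

How it is judged:
On the way, in this order (a step that is already met when the one before it is completed fails the run):
1. the green light's foot lies well under the dock's lips (y of light in the frame of dock below -0.005 m and x of light in the frame of dock between -0.004 and 0.004 m and z of light in the frame of dock between 0.004 and 0.0095 m), for 0.05 s.
2. the light is pressed against the contact block with more than 5 N for 0.4 s (contact force between light and stop above 5 N and y of light in the frame of dock below -0.013 m), for 0.4 s.
At the end, for the whole second after the job is handed in: The green light stands upright (within 0.06 rad) at rest on the channel floor under the lips, within 3 mm of the channel's centre line and 0.1 rad of its direction, its origin beyond y = -12 mm of the dock, its foot still touching the sprung contacts (more than 0.1 N), and released (contact force between light and stop above 0.1 N and y of light in the frame of dock below -0.012 m and x of light in the frame of dock between -0.003 and 0.003 m and z of light in the frame of dock between 0.004 and 0.0085 m and angle between light's own z axis and vertical below 0.06 rad and angle between the y axis of light and the y axis of dock, either way round below 0.1 rad and linear speed of light below 0.01 m/s).
It fails at once if the light is pushed against the contact block or its pins with more than 14 N (contact force between light and stop above 14 N).
It fails at once if the light is slammed onto or jammed in the dock with more than 40 N (contact force between light and dock above 40 N).
It fails at once if a bystander is moved by more than 20 mm (distance of any of rear_light, multitool, cone_wrench, bell, pump, dish from where it was at the start of the episode above 0.02 m).
It also fails if it takes over 61 s, if anything falls off the work surface, if the arm or the gripper's body presses on something with over 40 N, if the wrist force passes 120 N, or if a joint passes its speed limit or range.

ROBOT

A 6-joint arm with a two-finger parallel gripper is mounted at the origin on the work surface. World frame = base frame: x ahead of the robot, y to its left, z up, the work surface at z = 0. Lengths are in m, angles in rad, forces in N, time in s.
With the tool pointing down it reaches from about 0.4 to 0.825 m from the base axis. Payload 7 kg.
Tool frame: the origin (TCP) lies midway between the tips of the shut fingers; the grasp point (between the pads) lies ctrl.grip_point_offset behind it (ctrl.grip_point_offset is the distance from the TCP to the grasp point, in m); z points along the fingers, y is the line along which they close (so a half turn about z gives the same grasp; the last joint's range is limited). The gripper opens to 88 mm and grips with 3 to 60 N. Pads are 19 mm wide; open, the fingers measure 130 mm over their backs; the gripper's body (78 mm by 193 mm) begins 47 mm behind the grasp point.
Start: joints at [-0.865, 0.359, 0.012, 0, -1.224, -0.288], TCP at [0.274, -0.617, 0.227] pointing down, gripper open.
Joint ranges: [-3.07, 3.07], [-1.43, 2.12], [-1.02, 1.25], [-3.03, 1.67], [-3.05, -0], [-3.03, 3.03]. Speed limits (rad/s): [2.39, 2.39, 3.01, 3.14, 3.14, 3.14].

INTERFACE

Orientations are given as a rotation vector (axis times angle).
In Python, from rig import ctrl gives the robot as it stands.
- The arm moves only by the shell command python3 -m inch 'ROWS'. ROWS is a JSON object of lists of equal length, an entry for each row: "travel": the shift along the tool's x, y, z in m, a list of three; "roll": the turn about the tool's z in rad; "claw": the finger opening in m, from 0 to 0.0876. In form: {"travel": [[x, y, z], ...], "roll": [roll, ...], "claw": [claw, ...]}. A call has 1 to 12 rows; each row is the pose to reach, as a shift and turn from the pose commanded when the call began, along the tool's axes at that moment; what a row does not reach only later rows make up. A row lasts 1/10 s, in which the tool goes at most 50 mm and 8.59 degrees, less where a joint would pass 70% of its speed; a pose out of reach is approached as far as the arm can. A call with a gripper value outside its range is refused whole. The fingers move at their own pace and stop on an object; the grip force is fixed at half the most. Time passes only in rows, so rows that repeat a pose let the fingers close. It gives the time, the measured TCP pose, the force, the opening and the grip force at its end, in the units of the state.
- ctrl.read_state(): the state, without advancing time (a new reading comes with each control period).
- ctrl.read_camera(name): name is "scene" or "top"; returns (picture, depth): 384x512x3 uint8, red, green, blue; 384x512 float32, m along the optical axis (not along the pixel's ray), 0 where there is no reading.
- ctrl.camera_model(name): a dict with "fx", "fy", "cx", "cy" (pixels), "D" ([k1, k2, p1, p2, k3] as OpenCV has them; the pictures are not rectified), "world_to_cam" (4x4, takes a point from world to camera coordinates). Camera axes: x right, y up, looking along -z (the intrinsics and any distortion apply to the point x, -y, -z); pixel columns grow to the right and rows downward; lengths in m; the calibration is good to about 2 mm. A picture is of the moment at which its call begins. camera_model takes no time and is no camera call.
- ctrl.sign_off(): hands the job in; it is judged then, once.
The state is a dict: "time": time; "joint_positions": joint angles; "qvel": joint speeds; "joint_efforts": joint torques, N m; "tool_pos": TCP position; "orientation": TCP orientation; "wrist_force": force on the tool from outside, world axes, zero at the start; "moment": the same for the moment, N m; "width": finger opening in m; "grasp_force": force on a finger pad.
Only numpy, scipy, OpenCV 4.12 (cv2) and the standard library are available. Lean on these libraries where they do the work, as an engineer would, in place of code of your own. Each camera call takes 0.05 s, during which the arm holds its last target. There are 200 camera calls.

## Working session

There is one attempt and no reset: what is moved stays moved. The work goes in short steps, Python scripts to look and compute and a shell command to move; the robot and the scene stay as the last step left them, time stands still between calls to the robot, and variables do not carry over. Pictures are saved under pics/ and viewed, at most 10 in all, crops included, and the job is handed in when it is done.

```bash
mkdir -p pics; ls; cat > h.py <<'E'
import numpy as np,cv2
from rig import ctrl
def grab(n,save=None):
    im,d=ctrl.read_camera(n); 
    if save: cv2.imwrite('pics/'+save,im[:,:,::-1])
    return im,d
def world(n,d):
    m=ctrl.camera_model(n);K=np.array([[m['fx'],0,m['cx']],[0,m['fy'],m['cy']],[0,0,1.]])
    h,w=d.shape;u,v=np.meshgrid(np.arange(w),np.arange(h))
    p=cv2.undistortPoints(np.stack([u,v],-1).reshape(-1,1,2).astype(float),K,np.array(m['D'],float)).reshape(h,w,2)
    c=np.stack([p[...,0]*d,-p[...,1]*d,-d,np.ones_like(d)],-1)
    return (c@np.linalg.inv(np.array(m['world_to_cam'])).T)[...,:3]
E
python3 - <<'E'
from h import *
ims=[]
for n in('top','scene'):
    im,d=grab(n,n+'0.png');np.savez('/tmp/'+n,im=im,d=d,w=world(n,d))
print(ctrl.read_state(),ctrl.grip_point_offset)
E
```

```text
pics
{'time': 0.1, 'joint_positions': array([-8.64910868e-01,  3.59341384e-01,  1.11212770e-02, -3.07429685e-04,
       -1.22411630e+00, -2.88103954e-01]), 'qvel': array([ 0.00085327, -0.00079777,  0.00130033,  0.00139824,  0.00120707,
        0.00123237]), 'joint_efforts': array([-1.88833433e-04, -5.84163308e+01,  2.93753600e+01,  7.01551706e+00,
        1.01908366e-02, -4.38563711e-05]), 'tool_pos': array([ 0.27365538, -0.61653734,  0.22568698]), 'orientation': array([ 6.51226846e-01, -3.07286276e+00, -2.34260822e-03]), 'wrist_force': array([-0.20363   , -0.03299706,  0.18936507]), 'moment': array([-0.00158363,  0.00342624, -0.02912831]), 'grasp_force': 0.0, 'width': 0.08782277435884067} 0.0188
```

View pics/top0.png

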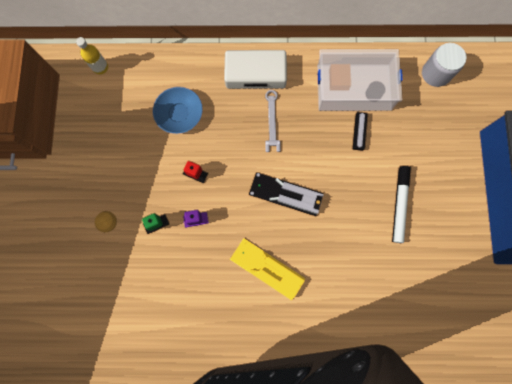

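View pics/scene0.png

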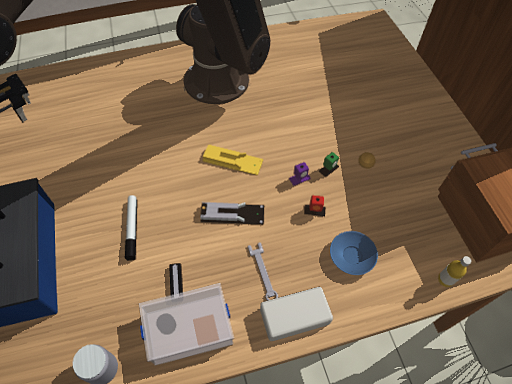

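Top view: green light at about (154,222), purple look-alike at (195,218). The real dock is at (286,194) with its open landing end left (~262,186) and the cap at right (~318,204). The yellow decoy is at (268,268).

```bash
cat > loc.py <<'E'
from h import *
def rect(P):
    c,s,a=cv2.minAreaRect((P[:,:2]*1000).astype(np.float32)); return np.round(c,1),np.round(s,1),round(a,1)
def green(im,w):
    r,g,b=[im[...,i].astype(int) for i in range(3)]
    return (g>1.5*r)&(g>1.3*b)&(g>30)&(w[...,2]>.01)&(w[...,2]<.4)
E
python3 - <<'E'
from loc import *
for n in('top','scene'):
    z=np.load(f'/tmp/{n}.npz');im,d,w=z['im'],z['d'],z['w']
    m=green(im,w);P=w[m];print(n,'green',m.sum(),P[:,2].max())
    t=P[P[:,2]>.057];print(' top',len(t),t.mean(0),rect(t))
    c0=t.mean(0)[:2]
    near=(np.hypot(*(w[...,:2]-c0).transpose(2,0,1))<.05)&(w[...,2]<.012)&(w[...,2]>.003)&(im.max(-1)<70)
    print(' foot',near.sum(),rect(w[near]))
    print(' table z',np.median(w[180:300,100:400,2]))
    c=w[194,286,:2] if n=='top' else w[213,233,:2]
    print(' c',c)
    near=(np.hypot(*(w[...,:2]-c).transpose(2,0,1))<.13)&(w[...,2]<.035)
    sat=im.max(-1).astype(int)-im.min(-1)
    near&=((sat<25))
    k=cv2.connectedComponentsWithStats(near.astype(np.uint8))
    i=1+np.argmax(k[2][1:,4]);D=w[k[1]==i];print(' dock',len(D),rect(D))
    cap=D[(D[:,2]>.023)];print(' cap',len(cap),cap.mean(0))
    st=(k[1]==i)&(im.max(-1)>100);print(' steel',st.sum(),rect(w[st]),np.median(w[st][:,2]))
E
python3 -c "
import cv2
a=cv2.imread('pics/top0.png')
cv2.imwrite('pics/crop.png',cv2.resize(a[160:250,130:340],None,fx=3.8,fy=3.8,interpolation=2))"
```

```text
top green 220 0.06693018324369915
 top 160 [0.47460638 0.2428507  0.06148652] (array([474.9, 243.3]), array([27.6, 35. ]), 22.9)
 foot 95 (array([474.8, 243.2]), array([27.4, 58.3]), 25.0)
 table z 0.0002334164168541486
 c [ 0.54926992 -0.07906395]
 dock 1609 (array([551. , -78.6]), array([176.4,  60.5]), 72.2)
 cap 57 [ 0.52854051 -0.14918635  0.02640752]
 steel 700 (array([551.8, -79.5]), array([174.6,  57.3]), 72.6) 0.018424813937462425
scene green 128 0.06502230711653023
 top 83 [0.47855277 0.24501562 0.06137045] (array([477.4, 245.1]), array([28.1, 35.8]), 31.5)
 foot 73 (array([478.5, 247.5]), array([28.8, 60.9]), 18.5)
 table z 0.000508863261463488
 c [ 0.55879169 -0.07595355]
 dock 1200 (array([548.2, -76.2]), array([176.9,  69.2]), 72.6)
 cap 51 [ 0.53205437 -0.14319807  0.0260995 ]
 steel 452 (array([544.9, -77. ]), array([171.7,  65.1]), 70.8) 0.01911102277217258
```

View pics/crop.png

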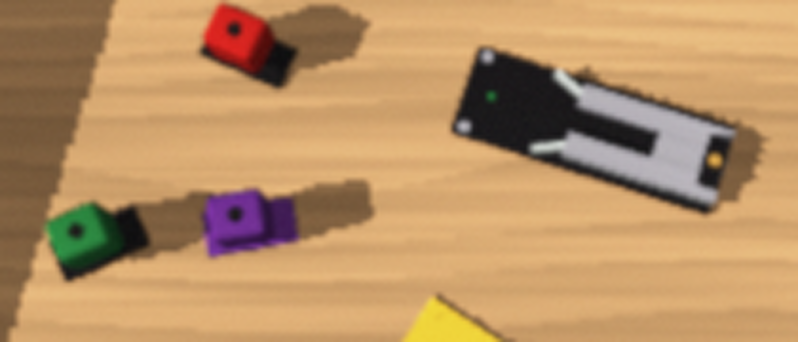

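```bash
cat > go.py <<'E'
# usage: go.py x y z yaw(deg of tool y) -> tool-frame shift and roll
import sys;from h import *
from scipy.spatial.transform import Rotation as R
s=ctrl.read_state();r=R.from_rotvec(s['orientation']).as_matrix()
t=np.array([float(a) for a in sys.argv[1:4]]);yaw=float(sys.argv[4])
y0=np.degrees(np.arctan2(r[1,1],r[0,1]))
print('pos',s['tool_pos'].round(4),'yaw',y0.round(2),'tilt z',r[:,2].round(4),'F',s['wrist_force'].round(2),'t',s['time'])
print('travel',(r.T@(t-s['tool_pos'])).round(4),'roll',round(-np.radians((yaw-y0+180)%360-180),4))
E
python3 go.py .50 -.15 .2 204; python3 go.py .476 .2445 .12 204
```

```text
pos [ 0.2737 -0.6165  0.2257] yaw 113.93 tilt z [-8.0e-04  1.4e-03 -1.0e+00] F [-0.2  -0.03  0.19] t 0.1
travel [-0.3961  0.3346  0.0261] roll -1.572
pos [ 0.2737 -0.6165  0.2257] yaw 113.93 tilt z [-8.0e-04  1.4e-03 -1.0e+00] F [-0.2  -0.03  0.19] t 0.1
travel [-0.5342  0.7048  0.1067] roll -1.572
```

```bash
python3 -m inch '{"travel":[[-0.396,0.335,0.026],[-0.396,0.335,0.026],[-0.396,0.335,0.026],[-0.396,0.335,0.026],[-0.396,0.335,0.026],[-0.396,0.335,0.026],[-0.396,0.335,0.026],[-0.396,0.335,0.026],[-0.396,0.335,0.026],[-0.396,0.335,0.026],[-0.396,0.335,0.026],[-0.396,0.335,0.026]],"roll":[-1.572,-1.572,-1.572,-1.572,-1.572,-1.572,-1.572,-1.572,-1.572,-1.572,-1.572,-1.572],"claw":[0.0876,0.0876,0.0876,0.0876,0.0876,0.0876,0.0876,0.0876,0.0876,0.0876,0.0876,0.0876]}'; python3 go.py .476 .2445 .12 204
```

```text
time: 1.3
tool_pos: [0.5007, -0.1476, 0.2001]
orientation: [2.64, -1.703, -0.001]
wrist_force: [-0.2, 0.3, -0.3]
width: 0.0879
grasp_force: 0.0
pos [ 0.5007 -0.1476  0.2001] yaw -155.67 tilt z [-6.e-04  2.e-04 -1.e+00] F [-0.22  0.29 -0.33] t 1.3
travel [-0.3675 -0.139   0.0802] roll 0.0058
```

```bash
python3 -m inch '{"travel":[[-0.368,-0.139,0.08],[-0.368,-0.139,0.08],[-0.368,-0.139,0.08],[-0.368,-0.139,0.08],[-0.368,-0.139,0.08],[-0.368,-0.139,0.08],[-0.368,-0.139,0.08],[-0.368,-0.139,0.08],[-0.368,-0.139,0.08],[-0.368,-0.139,0.08],[-0.368,-0.139,0.08],[-0.368,-0.139,0.08]],"roll":[0,0,0,0,0,0,0,0,0,0,0,0],"claw":[0.0876,0.0876,0.0876,0.0876,0.0876,0.0876,0.0876,0.0876,0.0876,0.0876,0.0876,0.0876]}'; python3 go.py .476 .2445 .024 204
```

```text
time: 2.5
tool_pos: [0.4773, 0.2413, 0.1209]
orientation: [-2.633, 1.713, 0.0]
wrist_force: [0.1, -0.5, 0.3]
width: 0.0879
grasp_force: 0.0
pos [0.4773 0.2413 0.1209] yaw -156.1 tilt z [ 1.e-04  2.e-04 -1.e+00] F [ 0.06 -0.49  0.34] t 2.5
travel [-0.0035 -0.0001  0.0969] roll -0.0018
```

```bash
python3 -m inch '{"travel":[[-0.002,0,0.03],[-0.002,0,0.06],[-0.002,0,0.085],[-0.002,0,0.096],[-0.002,0,0.096],[-0.002,0,0.096],[-0.002,0,0.096],[-0.002,0,0.096]],"roll":[0,0,0,0,0,0,0,0],"claw":[0.0876,0.0876,0.0876,0.0876,0.0876,0.06,0.045,0.036]}'; python3 -m inch '{"travel":[[0,0,0],[0,0,0],[0,0,0],[0,0,0],[0,0,0]],"roll":[0,0,0,0,0],"claw":[0.032,0.02,0.01,0.01,0.01]}'; python3 go.py .476 .2445 .024 204
```

```text
time: 3.3
tool_pos: [0.4769, 0.245, 0.0258]
orientation: [-2.633, 1.71, -0.001]
wrist_force: [-0.0, 0.3, -0.1]
width: 0.0691
grasp_force: 0.0
time: 3.8
tool_pos: [0.4763, 0.2445, 0.0246]
orientation: [2.635, -1.711, -0.0]
wrist_force: [0.4, 0.6, -1.6]
width: 0.03
grasp_force: 29.8
pos [0.4763 0.2445 0.0246] yaw -155.99 tilt z [-0. -0. -1.] F [ 0.36  0.62 -1.57] t 3.8
travel [-0.0001  0.0003  0.0006] roll 0.0001
```

```bash
python3 -m inch '{"travel":[[0,0,-0.02],[0,0,-0.05],[0,0,-0.095],[0,0,-0.095]],"roll":[0,0,0,0],"claw":[0.01,0.01,0.01,0.01]}'; python3 go.py .5687 -.0184 .12 162.4
```

```text
time: 4.2
tool_pos: [0.4791, 0.2467, 0.1251]
orientation: [-2.629, 1.705, -0.005]
wrist_force: [0.4, 1.0, -2.4]
width: 0.0302
grasp_force: 29.8
pos [0.4791 0.2467 0.1251] yaw -155.92 tilt z [ 0.0072  0.0057 -1.    ] F [ 0.44  0.97 -2.41] t 4.2
travel [0.2786 0.0264 0.0042] roll 0.7274
```

```bash
python3 -m inch '{"travel":[[0.04,0.004,0],[0.08,0.008,0],[0.12,0.012,0],[0.16,0.015,0],[0.2,0.019,0],[0.24,0.023,0],[0.265,0.025,0],[0.278,0.026,0],[0.278,0.026,0],[0.278,0.026,0],[0.278,0.026,0],[0.278,0.026,0]],"roll":[0.08,0.16,0.24,0.32,0.4,0.48,0.56,0.64,0.71,0.727,0.727,0.727],"claw":[0.01,0.01,0.01,0.01,0.01,0.01,0.01,0.01,0.01,0.01,0.01,0.01]}'; python3 - <<'E'
from loc import *
for n in('top','scene'):
    im,d=grab(n,n+'1.png');w=world(n,d);np.savez('/tmp/'+n+'1',im=im,d=d,w=w)
    m=green(im,w);P=w[m];print(n,len(P),P.min(0),P.max(0),rect(P))
E
python3 go.py .5687 -.0184 .06 162.4
```

```text
time: 5.4
tool_pos: [0.5655, -0.0197, 0.1194]
orientation: [1.857, -2.534, -0.0]
wrist_force: [-0.6, 0.6, -1.9]
width: 0.0299
grasp_force: 29.8
pos [ 0.5656 -0.0196  0.1195] yaw 162.47 tilt z [-1.e-04  0.e+00 -1.e+00] F [-0.46 -0.15 -1.35] t 5.45
travel [-0.0021 -0.0026  0.0595] roll 0.0012Traceback (most recent call last):
  File "<stdin>", line 4, in <module>
    return umr_minimum(a, axis, None, out, keepdims, initial, where)
ValueError: zero-size array to reduction operation minimum which has no identity
```

```bash
python3 -m inch '{"travel":[[-0.002,-0.0025,0.02],[-0.002,-0.0025,0.04],[-0.002,-0.0025,0.06],[-0.002,-0.0025,0.067],[-0.002,-0.0025,0.067],[-0.002,-0.0025,0.067]],"roll":[0,0,0,0,0,0],"claw":[0.01,0.01,0.01,0.01,0.01,0.01]}'; python3 - <<'E'
from loc import *
n='scene'
im,d=grab(n,n+'1.png');w=world(n,d);np.savez('/tmp/'+n+'1',im=im,d=d,w=w)
m=green(im,w);P=w[m];print(n,len(P))
if len(P):print(P.min(0),P.max(0),rect(P))
cv2.imwrite('pics/scene1c.png',cv2.resize(im[150:250,170:330,::-1],None,fx=5,fy=5,interpolation=2))
E
python3 go.py .5687 -.0184 .06 162.4
```

```text
time: 6.05
tool_pos: [0.5692, -0.0187, 0.0533]
orientation: [-1.855, 2.535, -0.001]
wrist_force: [-0.2, 0.5, -1.2]
width: 0.0298
grasp_force: 29.8
scene 0
pos [ 0.5694 -0.0186  0.0536] yaw 162.39 tilt z [ 1.5e-03  2.0e-04 -1.0e+00] F [ 0.52 -0.   -1.36] t 6.1
travel [-0.      0.0008 -0.0064] roll -0.0001
```

View pics/scene1c.png

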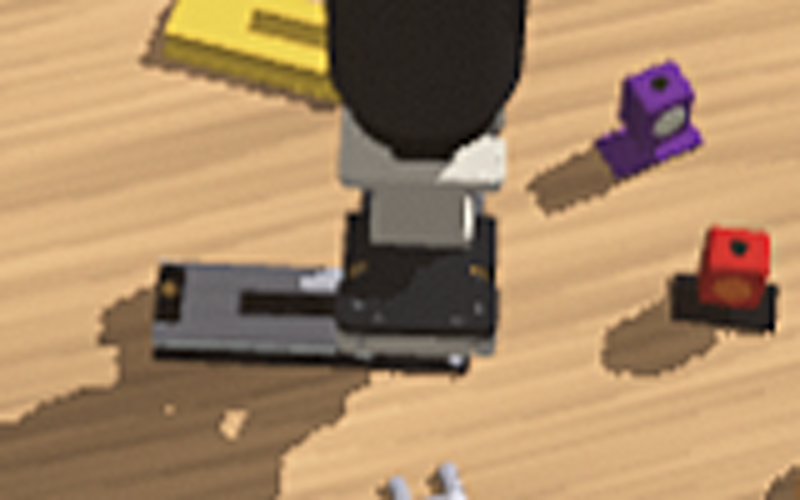

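Scene crop: the light is hidden under the gripper, above the dock's landing (right end); lips and roof visible to the left at crop (160–340, 300). I refine the dock's line from the first images using only its top surfaces.

```bash
python3 - <<'E'
from loc import *
for n in('top','scene'):
    z=np.load(f'/tmp/{n}.npz');im,w=z['im'],z['w'];c=np.array([.550,-.0775])
    u=np.array([np.sin(np.radians(17.6)),np.cos(np.radians(17.6))]);v=np.array([u[1],-u[0]])
    q=w[...,:2]-c;X=q@v*1e3;Y=q@u*1e3;Z=w[...,2]*1e3
    sat=im.max(-1).astype(int)-im.min(-1);mx=im.max(-1)
    dk=(abs(X)<45)&(abs(Y)<105)&(sat<35)
    st=dk&(Z>15)&(Z<23)&(mx>90)
    print(n,'steel',st.sum(),'z',np.median(Z[st]))
    for nm,M,ys in(('steel',st,(-75,-60,-45,-30,-15,0)),('slot',dk&(mx<70)&(abs(X)<14),(-35,-25,-15,-5,5)),('base',dk&(mx<80),(40,50,60,70,80))):
        L=[]
        for y in ys:
            s=M&(abs(Y-y)<6)
            if s.sum()>4:
                a,b=np.percentile(X[s],[2,98]);L.append((y,a.round(1),b.round(1),((a+b)/2).round(1),Z[s].mean().round(1)))
        L=np.array(L);print(nm,L.tolist());
        if len(L)>2:print('  fit',np.polyfit(L[:,0],L[:,3],1))
    print('Y range dock',np.percentile(Y[dk&(Z<30)&(Z>3)&(abs(X)<28)],[.5,99.5]),'slot mid',Y[st].max())
E
```

```text
top steel 596 z 18.888068373376754
steel [[-75.0, -22.7, 24.8, 1.1, 18.9], [-60.0, -22.2, 25.1, 1.4, 19.1], [-45.0, -21.9, 25.5, 1.8, 18.8], [-30.0, -21.4, 26.1, 2.4, 18.6], [-15.0, -22.3, 24.9, 1.3, 18.9], [0.0, -22.4, 25.5, 1.5, 18.5]]
  fit [0.00438095 1.74761905]
slot [[-35.0, -4.1, 10.0, 3.0, 6.3], [-25.0, -2.7, 10.3, 3.8, 5.6], [-15.0, -3.6, 10.4, 3.4, 6.2], [-5.0, -3.3, 10.4, 3.5, 5.4], [5.0, -3.8, 9.5, 2.8, 5.7]]
  fit [-0.007  3.195]
base [[40.0, -27.6, 29.0, 0.7, 5.8], [50.0, -27.5, 30.2, 1.3, 5.8], [60.0, -27.9, 30.1, 1.1, 5.8], [70.0, -26.7, 29.7, 1.5, 6.2], [80.0, -22.9, 25.3, 1.2, 5.9]]
  fit [0.012 0.44 ]
Y range dock [-87.74115586  86.59496949] slot mid 32.955440318755336
scene steel 401 z 19.393756455559075
steel [[-75.0, -24.5, 23.9, -0.3, 19.4], [-60.0, -21.2, 24.3, 1.5, 19.7], [-45.0, -21.0, 24.8, 1.9, 19.3], [-30.0, -23.0, 24.1, 0.5, 19.6], [-15.0, -22.9, 24.3, 0.7, 19.0], [0.0, -24.2, 23.7, -0.3, 19.1]]
  fit [-0.0072381  0.3952381]
slot [[-35.0, -12.6, 8.6, -2.0, 8.6], [-25.0, -13.2, 1.2, -6.0, 6.9], [-15.0, -12.9, -0.7, -6.8, 6.4], [-5.0, -10.8, -0.3, -5.6, 6.8], [5.0, -12.1, -0.8, -6.5, 6.3]]
  fit [-0.086 -6.67 ]
base [[40.0, -27.5, 30.7, 1.6, 6.6], [50.0, -27.7, 31.7, 2.0, 6.0], [60.0, -27.0, 31.3, 2.1, 5.9], [70.0, -27.8, 30.9, 1.6, 5.9], [80.0, -22.8, 31.7, 4.4, 6.3]]
  fit [ 0.052 -0.78 ]
Y range dock [-87.01271063  88.77078877] slot mid 33.61662681465842
```

```bash
python3 -m inch '{"travel":[[0,-0.0005,0.007],[0,-0.0005,0.014],[0,-0.0005,0.018],[0,-0.0005,0.02],[0,-0.0005,0.02],[0,-0.0005,0.02]],"roll":[0,0,0,0,0,0],"claw":[0.01,0.01,0.01,0.01,0.01,0.01]}'; python3 go.py .5699 -.0188 .0306 162.4
```

```text
time: 6.7
tool_pos: [0.5692, -0.0191, 0.0326]
orientation: [1.854, -2.536, 0.0]
wrist_force: [0.2, 0.2, -2.0]
width: 0.0301
grasp_force: 29.8
pos [ 0.5692 -0.0191  0.0326] yaw 162.36 tilt z [-1.e-04 -1.e-04 -1.e+00] F [ 0.25  0.2  -1.97] t 6.7
travel [-0.0005 -0.0006  0.002 ] roll -0.0008
```

```bash
python3 -m inch '{"travel":[[0,-0.0006,0.0005],[0,-0.0006,0.001],[0,-0.0006,0.0014],[0,-0.0006,0.0014],[0,-0.0006,0.0014]],"roll":[0,0,0,0,0],"claw":[0.01,0.01,0.01,0.01,0.01]}';python3 -m inch '{"travel":[[0,0,0.0003],[0,0,0.0006],[0,0,0.0006],[0,0,0.0006]],"roll":[0,0,0,0],"claw":[0.01,0.01,0.01,0.01]}'; python3 go.py .5699 -.0188 .0306 162.4
```

```text
time: 7.2
tool_pos: [0.5697, -0.0192, 0.0312]
orientation: [1.854, -2.536, -0.0]
wrist_force: [-0.4, 0.8, -1.1]
width: 0.03
grasp_force: 29.8
time: 7.6
tool_pos: [0.5697, -0.0192, 0.0306]
orientation: [-1.854, 2.536, -0.0]
wrist_force: [-0.6, 0.2, -1.7]
width: 0.0299
grasp_force: 29.8
pos [ 0.5697 -0.0192  0.0306] yaw 162.35 tilt z [ 1.e-04  0.e+00 -1.e+00] F [-0.63  0.19 -1.66] t 7.6
travel [-0.0005 -0.     -0.    ] roll -0.0008
```

```bash
for i in 1 2 3; do python3 -m inch '{"travel":[[0,0,0.0003],[0,0,0.0005],[0,0,0.0005]],"roll":[0,0,0],"claw":[0.01,0.01,0.01]}' | grep -E "tool|wrist"; done
```

```text
tool_pos: [0.5698, -0.0193, 0.0305]
wrist_force: [-1.9, 0.6, 5.3]
tool_pos: [0.5697, -0.0193, 0.0305]
wrist_force: [-4.1, 0.3, 9.8]
tool_pos: [0.5698, -0.0192, 0.0305]
wrist_force: [-5.6, 1.3, 14.4]
```

```bash
python3 -m inch '{"travel":[[0,0,-0.001],[0,0,-0.0017],[0,0,-0.0017]],"roll":[0,0,0],"claw":[0.01,0.01,0.01]}' | grep -E "tool|wrist"; for i in 1 2 3 4; do python3 -m inch '{"travel":[[0.002,0,0],[0.004,0,0],[0.006,0,0],[0.006,0,0]],"roll":[0,0,0,0],"claw":[0.01,0.01,0.01,0.01]}' | grep -E "tool|wrist"; done
```

```text
tool_pos: [0.5697, -0.0192, 0.0306]
wrist_force: [0.1, -0.2, -1.4]
tool_pos: [0.5676, -0.0253, 0.0306]
wrist_force: [0.2, -0.0, -1.7]
tool_pos: [0.5659, -0.0309, 0.0307]
wrist_force: [0.2, -0.2, -0.6]
tool_pos: [0.5641, -0.0366, 0.0307]
wrist_force: [-0.2, -0.3, -1.4]
tool_pos: [0.5623, -0.0423, 0.0307]
wrist_force: [-0.7, -0.2, -1.0]
```

```bash
for i in 1 2 3 4 5; do python3 -m inch '{"travel":[[0.002,0,0],[0.004,0,0],[0.006,0,0],[0.008,0,0],[0.008,0,0]],"roll":[0,0,0,0,0],"claw":[0.01,0.01,0.01,0.01,0.01]}' | grep -E "tool|wrist"; done; python3 go.py .5511 -.0779 .0306 162.4
```

```text
tool_pos: [0.5599, -0.05, 0.0308]
wrist_force: [-0.6, 0.7, -2.2]
tool_pos: [0.5575, -0.0576, 0.0308]
wrist_force: [-0.2, -0.9, -1.6]
tool_pos: [0.555, -0.0652, 0.0307]
wrist_force: [0.3, 0.0, -1.7]
tool_pos: [0.5526, -0.0729, 0.0307]
wrist_force: [-0.5, -0.3, -1.7]
tool_pos: [0.5502, -0.0805, 0.0307]
wrist_force: [-0.3, -0.3, -2.3]
pos [ 0.5502 -0.0805  0.0307] yaw 162.34 tilt z [-1.e-04 -0.e+00 -1.e+00] F [-0.29 -0.29 -2.3 ] t 12.9
travel [-0.0028 -0.0001  0.0001] roll -0.0011
```

```bash
python3 -m inch '{"travel":[[0.001,0,0],[0.002,0,0],[0.003,0,0],[0.004,0,0],[0.005,0,0],[0.006,0,0],[0.006,0,0],[0.006,0,0]],"roll":[0,0,0,0,0,0,0,0],"claw":[0.01,0.01,0.01,0.01,0.01,0.01,0.01,0.01]}' | grep -E "tool|wrist"
```

```text
tool_pos: [0.5485, -0.086, 0.0308]
wrist_force: [0.5, 0.1, -2.0]
```

```bash
python3 -m inch '{"travel":[[0.0005,0,0],[0.001,0,0],[0.001,0,0]],"roll":[0,0,0],"claw":[0.01,0.01,0.01]}' | grep -E "tool|wrist"
```

```text
tool_pos: [0.5482, -0.0869, 0.0308]
wrist_force: [1.0, 0.1, -1.2]
```

```bash
python3 -m inch '{"travel":[[0.0005,0,0],[0.001,0,0],[0.001,0,0]],"roll":[0,0,0],"claw":[0.01,0.01,0.01]}' | grep -E "tool|wrist"
```

```text
tool_pos: [0.5478, -0.0879, 0.0308]
wrist_force: [0.0, -0.4, -1.8]
```

```bash
cat > ok.py <<'E'
# succeeds while no stop force is felt
from h import *
s=ctrl.read_state();f=s['wrist_force'];F=f[0]*.302+f[1]*.953
print(s['tool_pos'].round(4),'push',F.round(2),'side',(f[0]*.953-f[1]*.302).round(2),'z',f[2].round(2));raise SystemExit(F>2.0)
E
M='' 
python3 ok.py && python3 -m inch '{"travel":[[0.0005,0,0],[0.001,0,0],[0.001,0,0]],"roll":[0,0,0],"claw":[0.01,0.01,0.01]}' >/dev/null
python3 ok.py && python3 -m inch '{"travel":[[0.0005,0,0],[0.001,0,0],[0.001,0,0]],"roll":[0,0,0],"claw":[0.01,0.01,0.01]}' >/dev/null
python3 ok.py && python3 -m inch '{"travel":[[0.0005,0,0],[0.001,0,0],[0.001,0,0]],"roll":[0,0,0],"claw":[0.01,0.01,0.01]}' >/dev/null
python3 ok.py && python3 -m inch '{"travel":[[0.0005,0,0],[0.001,0,0],[0.001,0,0]],"roll":[0,0,0],"claw":[0.01,0.01,0.01]}' >/dev/null
python3 ok.py && python3 -m inch '{"travel":[[0.0005,0,0],[0.001,0,0],[0.001,0,0]],"roll":[0,0,0],"claw":[0.01,0.01,0.01]}' >/dev/null
python3 ok.py && python3 -m inch '{"travel":[[0.0005,0,0],[0.001,0,0],[0.001,0,0]],"roll":[0,0,0],"claw":[0.01,0.01,0.01]}' >/dev/null
python3 ok.py
```

```text
[ 0.5478 -0.0879  0.0308] push -0.33 side 0.13 z -1.8
[ 0.5478 -0.0879  0.0308] push -0.33 side 0.13 z -1.8
[ 0.5478 -0.0879  0.0308] push -0.33 side 0.13 z -1.8
[ 0.5478 -0.0879  0.0308] push -0.33 side 0.13 z -1.8
[ 0.5478 -0.0879  0.0308] push -0.33 side 0.13 z -1.8
[ 0.5478 -0.0879  0.0308] push -0.33 side 0.13 z -1.8
[ 0.5478 -0.0879  0.0308] push -0.33 side 0.13 z -1.8False
False
False
False
False
False
False
```

```bash
sed -i 's/SystemExit(F>2.0)/SystemExit(int(F>2.0))/' ok.py
python3 ok.py && python3 -m inch '{"travel":[[0.0005,0,0],[0.001,0,0],[0.001,0,0]],"roll":[0,0,0],"claw":[0.01,0.01,0.01]}' >/dev/null
python3 ok.py && python3 -m inch '{"travel":[[0.0005,0,0],[0.001,0,0],[0.001,0,0]],"roll":[0,0,0],"claw":[0.01,0.01,0.01]}' >/dev/null
python3 ok.py && python3 -m inch '{"travel":[[0.0005,0,0],[0.001,0,0],[0.001,0,0]],"roll":[0,0,0],"claw":[0.01,0.01,0.01]}' >/dev/null
python3 ok.py && python3 -m inch '{"travel":[[0.0005,0,0],[0.001,0,0],[0.001,0,0]],"roll":[0,0,0],"claw":[0.01,0.01,0.01]}' >/dev/null
python3 ok.py && python3 -m inch '{"travel":[[0.0005,0,0],[0.001,0,0],[0.001,0,0]],"roll":[0,0,0],"claw":[0.01,0.01,0.01]}' >/dev/null
python3 ok.py && python3 -m inch '{"travel":[[0.0005,0,0],[0.001,0,0],[0.001,0,0]],"roll":[0,0,0],"claw":[0.01,0.01,0.01]}' >/dev/null
python3 ok.py
```

```text
[ 0.5478 -0.0879  0.0308] push -0.33 side 0.13 z -1.8
[ 0.5475 -0.0889  0.0307] push 0.56 side 0.31 z -1.99
[ 0.5472 -0.0898  0.0308] push -0.03 side -0.23 z -1.72
[ 0.5469 -0.0908  0.0307] push 0.57 side 0.36 z -2.03
[ 0.5466 -0.0917  0.0308] push 0.06 side -0.78 z -1.35
[ 0.5463 -0.0927  0.0307] push 0.04 side 0.83 z -2.4
[ 0.546  -0.0936  0.0308] push -0.22 side 0.76 z -2.22
```

```bash
python3 ok.py && python3 -m inch '{"travel":[[0.0005,0,0],[0.001,0,0],[0.001,0,0]],"roll":[0,0,0],"claw":[0.01,0.01,0.01]}' >/dev/null
python3 ok.py && python3 -m inch '{"travel":[[0.0005,0,0],[0.001,0,0],[0.001,0,0]],"roll":[0,0,0],"claw":[0.01,0.01,0.01]}' >/dev/null
python3 ok.py && python3 -m inch '{"travel":[[0.0005,0,0],[0.001,0,0],[0.001,0,0]],"roll":[0,0,0],"claw":[0.01,0.01,0.01]}' >/dev/null
python3 ok.py && python3 -m inch '{"travel":[[0.0005,0,0],[0.001,0,0],[0.001,0,0]],"roll":[0,0,0],"claw":[0.01,0.01,0.01]}' >/dev/null
python3 ok.py && python3 -m inch '{"travel":[[0.0005,0,0],[0.001,0,0],[0.001,0,0]],"roll":[0,0,0],"claw":[0.01,0.01,0.01]}' >/dev/null
python3 ok.py && python3 -m inch '{"travel":[[0.0005,0,0],[0.001,0,0],[0.001,0,0]],"roll":[0,0,0],"claw":[0.01,0.01,0.01]}' >/dev/null
python3 ok.py && python3 -m inch '{"travel":[[0.0005,0,0],[0.001,0,0],[0.001,0,0]],"roll":[0,0,0],"claw":[0.01,0.01,0.01]}' >/dev/null
python3 ok.py && python3 -m inch '{"travel":[[0.0005,0,0],[0.001,0,0],[0.001,0,0]],"roll":[0,0,0],"claw":[0.01,0.01,0.01]}' >/dev/null
python3 ok.py
```

```text
[ 0.546  -0.0936  0.0308] push -0.22 side 0.76 z -2.22
[ 0.5457 -0.0946  0.0307] push -0.24 side -0.14 z -1.17
[ 0.5454 -0.0955  0.0308] push 0.12 side 0.2 z -2.28
[ 0.5451 -0.0965  0.0308] push 0.09 side 0.17 z -1.03
[ 0.5448 -0.0974  0.0308] push -0.14 side -0.26 z -1.87
[ 0.5445 -0.0984  0.0308] push -1.01 side -0.28 z -2.62
[ 0.5442 -0.0993  0.0308] push -0.17 side -0.06 z -1.61
[ 0.5439 -0.1003  0.0307] push 0.22 side -0.35 z -1.88
[ 0.5436 -0.1012  0.0308] push 0.01 side -0.47 z -1.76
```

```bash
python3 ok.py && python3 -m inch '{"travel":[[0.0005,0,0],[0.001,0,0],[0.001,0,0]],"roll":[0,0,0],"claw":[0.01,0.01,0.01]}' >/dev/null
python3 ok.py && python3 -m inch '{"travel":[[0.0005,0,0],[0.001,0,0],[0.001,0,0]],"roll":[0,0,0],"claw":[0.01,0.01,0.01]}' >/dev/null
python3 ok.py && python3 -m inch '{"travel":[[0.0005,0,0],[0.001,0,0],[0.001,0,0]],"roll":[0,0,0],"claw":[0.01,0.01,0.01]}' >/dev/null
python3 ok.py && python3 -m inch '{"travel":[[0.0005,0,0],[0.001,0,0],[0.001,0,0]],"roll":[0,0,0],"claw":[0.01,0.01,0.01]}' >/dev/null
python3 ok.py && python3 -m inch '{"travel":[[0.0005,0,0],[0.001,0,0],[0.001,0,0]],"roll":[0,0,0],"claw":[0.01,0.01,0.01]}' >/dev/null
python3 ok.py && python3 -m inch '{"travel":[[0.0005,0,0],[0.001,0,0],[0.001,0,0]],"roll":[0,0,0],"claw":[0.01,0.01,0.01]}' >/dev/null
python3 ok.py && python3 -m inch '{"travel":[[0.0005,0,0],[0.001,0,0],[0.001,0,0]],"roll":[0,0,0],"claw":[0.01,0.01,0.01]}' >/dev/null
python3 ok.py && python3 -m inch '{"travel":[[0.0005,0,0],[0.001,0,0],[0.001,0,0]],"roll":[0,0,0],"claw":[0.01,0.01,0.01]}' >/dev/null
python3 ok.py
```

```text
[ 0.5436 -0.1012  0.0308] push 0.01 side -0.47 z -1.76
[ 0.5433 -0.1022  0.0308] push -0.27 side 0.05 z -1.81
[ 0.543  -0.1031  0.0308] push -0.56 side 0.37 z -1.49
[ 0.5427 -0.1041  0.0308] push -0.5 side -0.6 z -2.34
[ 0.5424 -0.1051  0.0308] push 0.01 side -0.27 z -2.35
[ 0.5421 -0.106   0.0308] push -0.3 side 0.53 z -1.75
[ 0.5418 -0.1069  0.0308] push 0.08 side 0.4 z -0.95
[ 0.5415 -0.1079  0.0308] push 0.21 side 1.11 z -0.95
[ 0.5412 -0.1088  0.0308] push 0.17 side -0.55 z -1.15
```

```bash
python3 ok.py && python3 -m inch '{"travel":[[0.0005,0,0],[0.001,0,0],[0.001,0,0]],"roll":[0,0,0],"claw":[0.01,0.01,0.01]}' >/dev/null
python3 ok.py && python3 -m inch '{"travel":[[0.0005,0,0],[0.001,0,0],[0.001,0,0]],"roll":[0,0,0],"claw":[0.01,0.01,0.01]}' >/dev/null
python3 ok.py && python3 -m inch '{"travel":[[0.0005,0,0],[0.001,0,0],[0.001,0,0]],"roll":[0,0,0],"claw":[0.01,0.01,0.01]}' >/dev/null
python3 ok.py && python3 -m inch '{"travel":[[0.0005,0,0],[0.001,0,0],[0.001,0,0]],"roll":[0,0,0],"claw":[0.01,0.01,0.01]}' >/dev/null
python3 ok.py && python3 -m inch '{"travel":[[0.0005,0,0],[0.001,0,0],[0.001,0,0]],"roll":[0,0,0],"claw":[0.01,0.01,0.01]}' 
python3 ok.py
```

```text
[ 0.5412 -0.1088  0.0308] push 0.17 side -0.55 z -1.15
[ 0.5409 -0.1098  0.0308] push 1.13 side -0.68 z -1.95
[ 0.5407 -0.1106  0.0308] push 0.92 side 0.13 z -1.81
[ 0.5407 -0.111   0.0309] push 6.6 side -1.17 z -1.12
[ 0.5407 -0.111   0.0309] push 6.6 side -1.17 z -1.12
[ 0.5407 -0.111   0.0309] push 6.6 side -1.17 z -1.12
```

```bash
python3 -m inch '{"travel":[[0.0001,0,0],[0.0002,0,0],[0.0002,0,0]],"roll":[0,0,0],"claw":[0.01,0.01,0.01]}'; python3 ok.py
```

```text
time: 22.1
tool_pos: [0.5407, -0.111, 0.0309]
orientation: [-1.853, 2.535, 0.0]
wrist_force: [0.2, 7.4, -0.1]
width: 0.0299
grasp_force: 29.7
[ 0.5407 -0.111   0.0309] push 7.16 side -2.03 z -0.12
```

```bash
python3 -m inch '{"travel":[[0.0001,0,0],[0.0002,0,0],[0.0002,0,0]],"roll":[0,0,0],"claw":[0.01,0.01,0.01]}'>/dev/null; python3 ok.py; python3 -m inch '{"travel":[[0,0,0],[0,0,0],[0,0,0],[0,0,0],[0,0,0],[0,0,0]],"roll":[0,0,0,0,0,0],"claw":[0.01,0.01,0.01,0.01,0.01,0.01]}'>/dev/null; python3 ok.py;  python3 -m inch '{"travel":[[0,0,0],[0,0,0],[0,0,0],[0,0,0],[0,0,0],[0,0,0]],"roll":[0,0,0,0,0,0],"claw":[0.01,0.01,0.01,0.01,0.01,0.01]}'>/dev/null; python3 ok.py
```

```text
[ 0.5407 -0.111   0.0309] push 6.64 side -1.92 z -0.31
[ 0.5407 -0.111   0.0309] push 7.28 side -2.23 z -0.25
[ 0.5407 -0.111   0.0309] push 8.37 side -3.13 z -0.33
```

```bash
python3 -m inch '{"travel":[[0.0001,0,0],[0.00015,0,0],[0.00015,0,0],[0.00015,0,0],[0.00015,0,0],[0.00015,0,0]],"roll":[0,0,0,0,0,0],"claw":[0.01,0.01,0.01,0.01,0.01,0.01]}'>/dev/null; python3 ok.py; python3 -m inch '{"travel":[[0,0,0],[0,0,0],[0,0,0],[0,0,0],[0,0,0],[0,0,0]],"roll":[0,0,0,0,0,0],"claw":[0.01,0.01,0.01,0.01,0.01,0.01]}'>/dev/null; python3 ok.py;  python3 -m inch '{"travel":[[0,0,0],[0,0,0],[0,0,0],[0,0,0],[0,0,0],[0,0,0]],"roll":[0,0,0,0,0,0],"claw":[0.01,0.01,0.01,0.01,0.01,0.01]}'>/dev/null; python3 ok.py
```

```text
[ 0.5408 -0.1111  0.0309] push 7.56 side -2.08 z -0.6
[ 0.5408 -0.1111  0.0309] push 7.24 side -1.62 z -1.4
[ 0.5407 -0.1111  0.0309] push 7.73 side -2.22 z -0.02
```

```bash
python3 -m inch '{"travel":[[0.0001,0,0],[0.0002,0,0],[0.0002,0,0],[0.0002,0,0],[0.0002,0,0],[0.0002,0,0]],"roll":[0,0,0,0,0,0],"claw":[0.01,0.01,0.01,0.01,0.01,0.01]}'>/dev/null; python3 ok.py; python3 -m inch '{"travel":[[0.0001,0,0],[0.0002,0,0],[0.0002,0,0],[0.0002,0,0],[0.0002,0,0],[0.0002,0,0]],"roll":[0,0,0,0,0,0],"claw":[0.01,0.01,0.01,0.01,0.01,0.01]}'>/dev/null; python3 ok.py
```

```text
[ 0.5408 -0.1112  0.0309] push 8.48 side -2.19 z -0.9
[ 0.5408 -0.1114  0.0309] push 9.2 side -3.26 z -0.75
```

```bash
python3 -m inch '{"travel":[[0,0,0],[0,0,0],[0,0,0],[0,0,0],[0,0,0],[0,0,0],[0,0,0],[0,0,0],[0,0,0],[0,0,0]],"roll":[0,0,0,0,0,0,0,0,0,0],"claw":[0.01,0.01,0.01,0.01,0.01,0.01,0.01,0.01,0.01,0.01]}'>/dev/null; python3 ok.py; python3 -m inch '{"travel":[[-0.0003,0,0.0003],[-0.0006,0.0001,0.0006],[-0.0008,0.0002,0.0008],[-0.0008,0.0002,0.0008]],"roll":[0,0,0,0],"claw":[0.01,0.01,0.01,0.01]}'>/dev/null; python3 ok.py
```

```text
[ 0.5408 -0.1113  0.0309] push 8.88 side -1.98 z -0.94
[ 0.5409 -0.1112  0.0306] push 4.5 side -1.88 z 3.92
```

```bash
python3 -m inch '{"travel":[[0,0,0],[0,0,0],[0,0,0],[0,0,0],[0,0,0]],"roll":[0,0,0,0,0],"claw":[0.031,0.034,0.04,0.05,0.06]}'; python3 -m inch '{"travel":[[0,0,-0.01],[0,0,-0.03],[0,0,-0.06],[0,0,-0.1],[0,0,-0.14],[0,0,-0.16],[0,0,-0.16]],"roll":[0,0,0,0,0,0,0],"claw":[0.06,0.06,0.06,0.06,0.06,0.06,0.06]}'; python3 go.py .42 .15 .19 162.4
```

```text
time: 28.5
tool_pos: [0.5399, -0.1119, 0.0299]
orientation: [1.854, -2.536, -0.0]
wrist_force: [0.3, 0.1, 0.0]
width: 0.0504
grasp_force: 0.0
time: 29.2
tool_pos: [0.542, -0.1118, 0.1946]
orientation: [-1.851, 2.531, -0.007]
wrist_force: [0.5, 0.6, -0.8]
width: 0.0603
grasp_force: 0.0
pos [ 0.542  -0.1118  0.1946] yaw 162.38 tilt z [ 7.2e-03  1.0e-04 -1.0e+00] F [ 0.53  0.56 -0.78] t 29.2
travel [-0.2126  0.1956  0.0038] roll -0.0004
```

Move aside to inspect.

```bash
python3 -m inch '{"travel":[[-0.03,0.03,0],[-0.06,0.06,0],[-0.09,0.09,0],[-0.12,0.12,0],[-0.15,0.15,0],[-0.18,0.17,0],[-0.2,0.18,0],[-0.2,0.18,0]],"roll":[0,0,0,0,0,0,0,0],"claw":[0.06,0.06,0.06,0.06,0.06,0.06,0.06,0.06]}'|head -2; python3 - <<'E'
from loc import *
c=np.array([.5511,-.0779]);u=np.array([.302,.953]);v=np.array([.953,-.302])
for n in('top','scene'):
    im,d=grab(n,n+'2.png');w=world(n,d)
    m=green(im,w);P=w[m];print(n,len(P))
    t=P[P[:,2]>.055]
    if len(t)>10:
        r=rect(t);q=r[0]/1000-c;print(r,'dock x,y mm',q@v*1e3,q@u*1e3,'topz',np.median(t[:,2]), 'plane',np.polyfit(t[:,1],t[:,2],1)[0])
    if n=='scene':cv2.imwrite('pics/scene2c.png',cv2.resize(im[150:270,170:330,::-1],None,fx=5,fy=5,interpolation=2))
E
```

```text
time: 30.0
tool_pos: [0.4285, 0.1355, 0.1901]
top 204
(array([ 541.1, -109.8]), array([33.4, 28.7]), 71.5) dock x,y mm 0.10379999999999182 -33.4207 topz 0.06732191337792642 plane -0.029943481806193918
scene 120
(array([ 542.8, -108.2]), array([31.9, 26.3]), 70.9) dock x,y mm 1.2406999999999213 -31.38250000000003 topz 0.06695185330136294 plane -0.02526788416246552
```

View pics/scene2c.png

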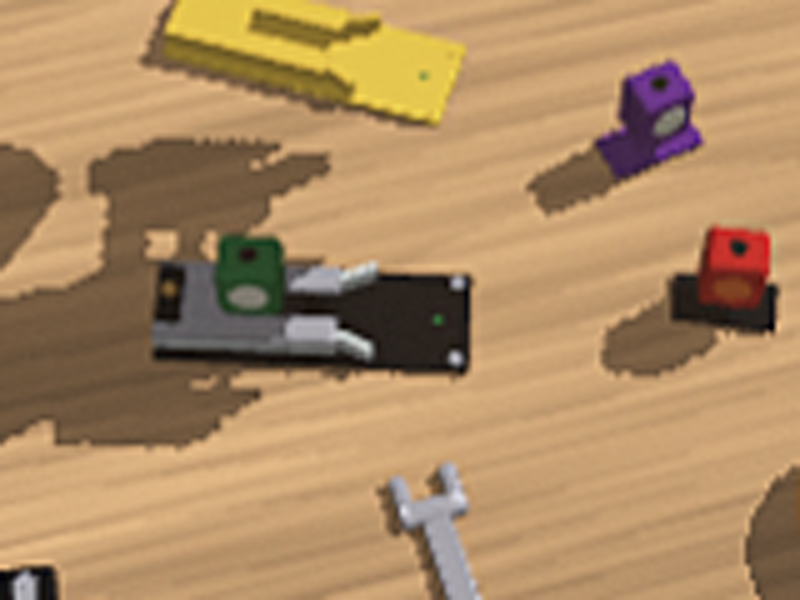

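Scene crop: the light stands upright in the dock at crop (250,275), and bystanders are unmoved. The cameras hint it may have backed off 1–3 mm when released, so I'll nudge it home with closed fingers from behind and withdraw slowly.

```bash
python3 go.py .5523 -.074 .12 162.4
```

```text
pos [0.4287 0.1336 0.1898] yaw 162.44 tilt z [-6.e-04 -4.e-04 -1.e+00] F [-0.35  0.24 -0.31] t 30.1
travel [ 0.1606 -0.1805  0.0698] roll 0.0007
```

```bash
python3 -m inch '{"travel":[[0.03,-0.034,0.013],[0.06,-0.068,0.026],[0.09,-0.1,0.039],[0.12,-0.135,0.052],[0.145,-0.165,0.063],[0.16,-0.18,0.07],[0.16,-0.18,0.07],[0.16,-0.18,0.07]],"roll":[0,0,0,0,0,0,0,0],"claw":[0,0,0,0,0,0,0,0]}'; python3 go.py .5523 -.074 .031 162.4
```

```text
time: 30.9
tool_pos: [0.5515, -0.0752, 0.1192]
orientation: [1.85, -2.537, -0.001]
wrist_force: [0.3, 0.4, 1.5]
width: 0.0028
grasp_force: 0.0
pos [ 0.5515 -0.0752  0.1192] yaw 162.19 tilt z [-1.8e-03 -3.0e-04 -1.0e+00] F [0.34 0.42 1.48] t 30.9
travel [-0.0015 -0.0006  0.0882] roll -0.0037
```

```bash
python3 -m inch '{"travel":[[-0.001,0,0.03],[-0.001,0,0.06],[-0.001,0,0.08],[-0.001,0,0.088],[-0.001,0,0.088],[-0.001,0,0.088]],"roll":[0,0,0,0,0,0],"claw":[0,0,0,0,0,0]}'>/dev/null; python3 ok.py
python3 -m inch '{"travel":[[0.001,0,0],[0.002,0,0],[0.003,0,0],[0.004,0,0],[0.004,0,0]],"roll":[0,0,0,0,0],"claw":[0,0,0,0,0]}'>/dev/null; python3 ok.py
```

```text
[ 0.5532 -0.0724  0.0331] push -0.14 side 1.18 z 0.21
[ 0.5513 -0.0766  0.0321] push -0.15 side -0.22 z 0.08
```

```bash
python3 -m inch '{"travel":[[0.001,0,0],[0.002,0,0],[0.003,0,0],[0.004,0,0],[0.004,0,0]],"roll":[0,0,0,0,0],"claw":[0,0,0,0,0]}'>/dev/null
python3 ok.py && python3 -m inch '{"travel":[[0.0005,0,0],[0.001,0,0],[0.001,0,0]],"roll":[0,0,0],"claw":[0,0,0]}' >/dev/null
python3 ok.py && python3 -m inch '{"travel":[[0.0005,0,0],[0.001,0,0],[0.001,0,0]],"roll":[0,0,0],"claw":[0,0,0]}' >/dev/null
python3 ok.py && python3 -m inch '{"travel":[[0.0005,0,0],[0.0005,0,0]],"roll":[0,0],"claw":[0,0]}' >/dev/null
python3 ok.py && python3 -m inch '{"travel":[[0.0005,0,0],[0.0005,0,0]],"roll":[0,0],"claw":[0,0]}' >/dev/null
python3 ok.py && python3 -m inch '{"travel":[[0.0005,0,0],[0.0005,0,0]],"roll":[0,0],"claw":[0,0]}' >/dev/null
python3 ok.py && python3 -m inch '{"travel":[[0.0005,0,0],[0.0005,0,0]],"roll":[0,0],"claw":[0,0]}' >/dev/null
python3 ok.py && python3 -m inch '{"travel":[[0.0005,0,0],[0.0005,0,0]],"roll":[0,0],"claw":[0,0]}' >/dev/null
python3 ok.py && python3 -m inch '{"travel":[[0.0005,0,0],[0.0005,0,0]],"roll":[0,0],"claw":[0,0]}' >/dev/null
python3 ok.py
```

```text
[ 0.55   -0.0804  0.0319] push -0.11 side -1.04 z 0.28
[ 0.5499 -0.0812  0.032 ] push 0.42 side 1.56 z -1.17
[ 0.5501 -0.0817  0.0323] push 4.52 side -1.15 z 1.61
[ 0.5501 -0.0817  0.0323] push 4.52 side -1.15 z 1.61
[ 0.5501 -0.0817  0.0323] push 4.52 side -1.15 z 1.61
[ 0.5501 -0.0817  0.0323] push 4.52 side -1.15 z 1.61
[ 0.5501 -0.0817  0.0323] push 4.52 side -1.15 z 1.61
[ 0.5501 -0.0817  0.0323] push 4.52 side -1.15 z 1.61
[ 0.5501 -0.0817  0.0323] push 4.52 side -1.15 z 1.61
```

```bash
python3 -m inch '{"travel":[[0.0003,0,0],[0.0003,0,0],[0.0003,0,0]],"roll":[0,0,0],"claw":[0,0,0]}' >/dev/null; python3 ok.py
python3 - <<'E'
from loc import *
c=np.array([.5511,-.0779]);u=np.array([.302,.953]);v=np.array([.953,-.302])
im,d=grab('scene','scene3.png');w=world('scene',d);P=w[green(im,w)];t=P[P[:,2]>.055];print(len(P),len(t))
if len(t)>10: q=rect(t)[0]/1000-c;print(rect(t),q@v*1e3,q@u*1e3)
a=cv2.imread('pics/scene2.png').astype(int);b=im[:,:,::-1].astype(int)
cv2.imwrite('pics/cmp.png',cv2.resize(np.hstack([a[185:225,198:245],b[185:225,198:245]]).astype(np.uint8),None,fx=8,fy=8,interpolation=0))
E
```

```text
[ 0.5501 -0.0818  0.0324] push 7.46 side -1.21 z 3.09
9 9
```

View pics/cmp.png

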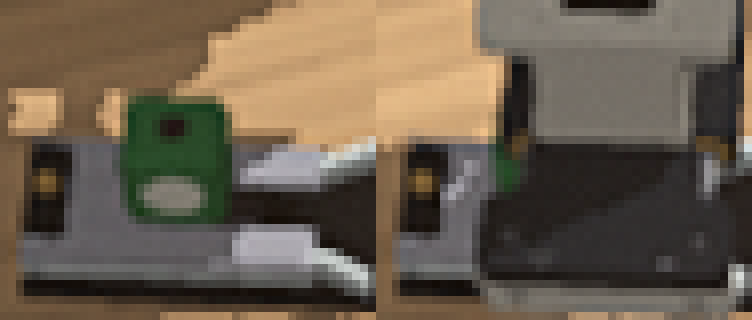

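Left: released state, with the green left edge at ~16 px. Right: pressed by the finger, edge at ~15 px, so it is against the block (stiff, 7.5 N). I'll back off slowly.

```bash
python3 -m inch '{"travel":[[-0.0002,0,0],[-0.0004,0,0],[-0.0006,0,0],[-0.0008,0,0],[-0.001,0,0],[-0.0012,0,0],[-0.0015,0,0],[-0.002,0,0],[-0.003,0,0],[-0.006,0,0],[-0.01,0,0]],"roll":[0,0,0,0,0,0,0,0,0,0,0],"claw":[0,0,0,0,0,0,0,0,0,0,0]}' >/dev/null; python3 ok.py
python3 -m inch '{"travel":[[0,0,-0.04],[0,0,-0.08],[0,0,-0.12],[-0.04,0.03,-0.15],[-0.08,0.06,-0.16],[-0.12,0.1,-0.16],[-0.16,0.14,-0.16],[-0.2,0.17,-0.16],[-0.2,0.18,-0.16],[-0.2,0.18,-0.16]],"roll":[0,0,0,0,0,0,0,0,0,0],"claw":[0,0,0,0,0,0,0,0,0,0]}'|head -2
python3 - <<'E'
from loc import *
c=np.array([.5511,-.0779]);u=np.array([.302,.953]);v=np.array([.953,-.302])
for n in('top','scene'):
    im,d=grab(n,n+'4.png');w=world(n,d);m=green(im,w)
    t=w[m&(w[...,2]>.055)];q=rect(t)[0]/1000-c;print(n,rect(t),q@v*1e3,q@u*1e3,np.median(t[:,2]))
    b=cv2.imread(f'pics/{n}2.png')[:,:,::-1]
    for k in(b,im):
        r,g,bb=[k[...,i].astype(float) for i in range(3)]
        B=(np.clip(g-r,0,40))
        B[:150]=0;B[270:]=0;B[:,:190]=0;B[:,345:]=0
        ys,xs=np.mgrid[:384,:512];print('  centroid px',(B*xs).sum()/B.sum(),(B*ys).sum()/B.sum())
E
```

```text
[ 0.552  -0.0731  0.0317] push -0.47 side -0.29 z -0.13
time: 35.55
tool_pos: [0.4398, 0.1748, 0.1922]
top (array([ 540.8, -110. ]), array([34.1, 28.7]), 73.8) -0.12170000000008142 -33.70190000000003 0.06693145337383544
  centroid px 294.01085106382976 193.84765957446808
  centroid px 297.81038499944526 193.87340508154887
scene (array([ 542.8, -108.8]), array([32.7, 25.8]), 72.3) 1.421899999999918 -31.954300000000018 0.06686918627773775
  centroid px 307.2877922933363 238.731529256779
  centroid px 306.77689546394 238.52344174915697
```

```bash
python3 -c "
from rig import ctrl
print(ctrl.sign_off())"
```

```text
the job is handed in; nothing more can be done
None
```

The green light is in the dock, upright and released, and the job is handed in. I pressed it against the contact block at about 9 N for just over a second, then nudged it in again at about 7.5 N. I couldn't see the contacts: the cameras only place it within about 2 mm of the block, and no bystander was touched. The sign-off gave no verdict.

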